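# Shut and latch the cheese sample case

### The arm

A 6-joint arm with a two-finger parallel gripper is mounted at the origin on the work surface. World frame = base frame: x ahead of the robot, y to its left, z up, the work surface at z = 0. Lengths are in m, angles in rad, forces in N, time in s.
With the tool pointing down it reaches from about 0.325 to 0.9 m from the base axis. Payload 6.1 kg.
Tool frame: the origin (TCP) lies at the very end of the fingers, on their centre line; the grasp point (between the pads) lies 19 mm behind it (arm.grip_depth is the distance from the TCP to the grasp point, in m); z points along the fingers, y is the line along which they close (so a half turn about z gives the same grasp; the last joint's range is limited). The gripper opens to 85 mm and grips with 20 to 120 N. Pads are 22 mm wide; open, the fingers measure 114 mm over their backs; the gripper's body (76 mm by 85 mm) begins 54 mm behind the grasp point. The pads swing forward as they close: fully open they stand 13 mm farther back than shut.
Start: joints at [-1.465, 0.22, 1.526, -0, 1.395, -0.126], TCP at [0.144, -0.608, 0.231] pointing down, gripper open.
Joint ranges: [-2.98, 2.98], [-0.91, 2.08], [0.09, 2.57], [-1.24, 4.39], [0.2, 2.65], [-2.68, 2.68]. Speed limits (rad/s): [2.57, 2.57, 3.01, 3.14, 3.14, 3.14].

### API

Orientations are given as a rotation vector (axis times angle).
In Python, from plant import telemetry, imaging, arm, models gives the robot as it stands. The module is installed in compiled form; this text tells all that it offers.
- The arm moves only by the tool step_arm, never from a script. Its argument "series" is a list of rows, each an object with "travel": the shift along the tool's x, y, z in m, a list of three; "turn": the turn, a rotation vector about the tool's x, y, z in degrees, a list of three; "fingers": the closure, from -1 (fully open) to 1 (shut). A call has 1 to 12 rows; each row is the pose to reach, as a shift and turn from the pose commanded when the call began, along the tool's axes at that moment; what a row does not reach only later rows make up. A row lasts 1/10 s, in which the tool goes at most 50 mm and 8.59 degrees, less where a joint would pass 70% of its speed; a pose out of reach is approached as far as the arm can. A call with a gripper value outside its range is refused whole. The fingers move at their own pace and stop on an object; "force" is the grip in N (left out, the last holds). Time passes only in rows, so rows that repeat a pose let the fingers close. It gives the time, the measured TCP pose, the force, the opening and the grip force at its end, in the units of the state.
- telemetry.read_state(): the state, without advancing time (a new reading comes with each control period).
- imaging.grab_frame(name): name is "side" or "top" or "wrist"; returns a dict with "pixels" (420x560x3 uint8, blue, green, red), "fov_y" (degrees; the focal length in pixels is half the picture's height over the tangent of half this angle, whatever the lens; pixels are square), "cx", "cy" (the principal point, pixels), "R" (3x3) and "t" (3): a world point X has camera coordinates R X + t. Camera axes: x right, y down, z forward; pixel columns grow to the right and rows downward; lengths in m; the calibration is good to about 2 mm. A picture is of the moment at which its call begins. There is no depth.
- arm.job_done(): hands the job in; it is judged then, once.
Trained networks look in the newest picture that a camera, given by its name, has taken for a name from the list of things; names that differ only in an ending like _2 or _b are one class to them, and where a whole thing is asked for, a point or a joint stands for the part that bears it (a point fixed in the world has none). Each returns a list of dicts, best first, with "conf" (0 to 1); they miss things now and then, are a little off and sometimes report something else, mostly with a low value. They report only what shows in the picture. A call takes as long as a camera call.
- models.look_for(thing, camera): "box" ([centre column, centre row, width, height] in pixels, round what is visible of it).
- models.tip_of(thing, camera): "centre" ([row, column] in pixels: a listed point, or the origin of a listed thing).
The state is a dict: "clock": time; "qpos": joint angles; "joint_velocities": joint speeds; "joint_efforts": joint torques, N m; "eef_pos": TCP position; "eef_rot": TCP orientation; "contact_force": force on the tool from outside, world axes, zero at the start; "ft_torque": the same for the moment, N m; "opening": opening from 0.0 (shut) to 1.0 (fully open); "grip_force": force on a finger pad.
Only numpy, scipy, OpenCV 4.12 (cv2) and the standard library are available. Lean on these libraries where they do the work, as an engineer would, in place of code of your own. Each camera call takes 0.05 s, during which the arm holds its last target. There are 200 camera calls.

### The job

Close the blue lid of the white cheese sample case, then hook the steel wire loop of its front latch over the two-hook keeper on the lid, and press the red lever past centre, all the way down flat against the case, so that the lid is clamped tight. Leave the other things on the table where they are.

Things in the scene. Friction and masses are not known exactly. Their poses are not given: they have to be found in the camera images.
- latch_pivot (a point): Lever pivot of the latch, fixed to the case front, 118 mm above the table. Axes: -x out of the front (towards the robot), +y left, z up. The case is fixed: white box 150 deep (x) x 200 wide (y) x 150 mm high without lid, two yellow cheeses inside. Its front face is 22 mm behind (+x of) this point, which is on its middle plane.
- lid_hinge (a point): Middle of the lid's hinge line (along the case's y), at the case's rear top edge, 150 mm above the table, 172 mm behind (+x) and 32 mm above latch_pivot; axes as latch_pivot.
- lid (a joint): Blue lid: 0 shut (level), grows as it opens, 1.1 to 1.4 rad at the start. Slab 150 deep x 200 wide x 20 mm thick, underside on the hinge line, 0.25 kg. The hinge is stiff: the lid stays at any angle where it is left; about 1 to 4 N at the free edge moves it. Shut, its top is 170 mm above the table.
- lid_edge (a point): Middle of the lid's free (front) edge face, half-way through its 20 mm thickness, 150 mm from the hinge line, moving with the lid; its x points from the edge to the hinge, z out of the lid's top face. The edge can be pinched 50 to 90 mm to either side, clear of the keeper.
- keeper (a point): Where the bar's centre lies when hooked: on the lid, 22 mm ahead of its front face, 35 mm above its underside (lid shut: 67 mm straight above latch_pivot). Axes as lid_edge. Two steel hooks 10 mm wide, centred 26 mm to either side (42 mm free between): open-topped troughs 14 mm wide front to back, front lip rising 5 mm, back lip 1.5 mm above this point.
- bail_bar (a point): Middle of the cross bar of the steel wire loop (bail): 9 mm thick, 76 mm long, along the case's y. Two arms at its ends run 79 mm to a pin on the lever, 16 mm from latch_pivot. At the start it sticks out forward and up. Lifting it raises the lever along; it can go 66 to 93 mm from latch_pivot, in the vertical plane, and stays where left. Stretches a few mm (8 N/mm) when tensioned.
- bail_swing (a joint): Angle of the loop relative to the lever: 0 when latched. The loop's lean forward from upright is about this value minus the lever's value; about 1 to 1.5 rad at the start.
- lever (a joint): Red lever: 0 hanging straight down flat against the case front (latched), 1.57 straight out from the front, at most 2.75; about 1 to 1.25 rad at the start. Slight friction, stays where left. With the bar hooked it stands at about 1.2; pressing it in stretches the loop and passes dead centre at about 0.4, taking less than 10 N at its end; press on until it is flat, where it stays.
- lever_tip (a point): Free end of the red lever, 67 mm from latch_pivot: a plate 34 mm wide, 6 mm thick, its outer face 9 mm outside the line from the pivot along the lever, its last 10 mm curled outward. When latched its end is about 50 mm above the table.
- wheel_orange_mid (a point): Bystander: centre of an orange waxed cheese wheel, 90 mm across, 60 mm high. Not to be moved.
- wheel_yellow_mid (a point): Bystander: centre of a yellow waxed cheese wheel, 104 mm across, 65 mm high. Not to be moved.
- wax_jar_mid (a point): Bystander: centre of an amber glass jar with a white cap, 70 mm across, 110 mm high. Not to be moved.

How it is judged:
By the outcome, as a careful person would: the job done as asked, in the order asked, and still so for the second after the job is handed in, with the robot touching nothing.
It also fails if it takes over 64 s, if anything falls off the work surface, if the arm or the gripper's body presses on something with over 40 N, if the wrist force passes 120 N, or if a joint passes its speed limit or range.

## Working session

There is one attempt and no reset: what is moved stays moved. The work goes in short steps, Python scripts to look and compute and a tool call to move; the robot and the scene stay as the last step left them, time stands still between calls to the robot, and variables do not carry over. Pictures are saved under pics/ and viewed, at most 10 in all, crops included, and the job is handed in when it is done.

Besides the shell and the picture viewer there is one more tool, called after "Call:" in YAML: its name, and indented under it one key for each argument. step_arm: Moves the arm, as the interface text tells. Its arguments: {"type":"object","properties":{"series":{"type":"array"},"force":{"type":"number"}},"required":["series"]}

```bash
mkdir -p pics
cat > h.py <<'E'
import numpy as np, cv2
from plant import telemetry, imaging, arm, models
from scipy.spatial.transform import Rotation as Ro
def K(f):
    return (f["pixels"].shape[0]/2)/np.tan(np.radians(f["fov_y"]/2))
def ray(f,rc):
    k=K(f); d=np.array([(rc[1]-f["cx"])/k,(rc[0]-f["cy"])/k,1.]); R=np.array(f["R"]);t=np.array(f["t"])
    return -R.T@t, R.T@d/np.linalg.norm(d)
def tri(rays):
    A=0;b=0
    for o,d in rays:
        P=np.eye(3)-np.outer(d,d);A=A+P;b=b+P@o
    X=np.linalg.solve(A,b)
    return X,[round(float(np.linalg.norm((np.eye(3)-np.outer(d,d))@(X-o)))*1000,1) for o,d in rays]
def proj(f,X):
    c=np.array(f["R"])@X+np.array(f["t"]);k=K(f);return c[1]/c[2]*k+f["cy"],c[0]/c[2]*k+f["cx"]
def st():
    s=telemetry.read_state();print("t",round(s["clock"],2),"p",np.round(s["eef_pos"],4),"rv",np.round(s["eef_rot"],3),"F",np.round(s["contact_force"],1),"op",round(s["opening"],2),"g",s["grip_force"],"q",np.round(s["qpos"],2));return s
E
python3 - <<'E'
from h import *
np.set_printoptions(suppress=True)
s=st()
F={c:imaging.grab_frame(c) for c in("side","top")}
cv2.imwrite("pics/a.png",np.vstack([F["side"]["pixels"],F["top"]["pixels"]])[:, :] if 0 else F["side"]["pixels"]);cv2.imwrite("pics/b.png",F["top"]["pixels"])
for n in("latch_pivot","lid_hinge","lid_edge","keeper","bail_bar","lever_tip","wheel_orange_mid","wheel_yellow_mid","wax_jar_mid"):
    rs=[]
    for c in F:
        r=models.tip_of(n,c)
        print(n,c,[(np.round(x["centre"],1).tolist(),round(x["conf"],2)) for x in r[:2]])
        if r: rs.append(ray(F[c],r[0]["centre"]))
    if len(rs)==2: print("   ",*tri(rs))
for c in F: print(c,ray(F[c],[210,280]))
E
```

```text
t 0.0 p [ 0.1435 -0.6077  0.2302] rv [-3.119 -0.363 -0.   ] F [ 1.2 -0.3  0.6] op 1.0 g 0.0 q [-1.47  0.22  1.53  0.    1.39 -0.13]
latch_pivot side [([235.2, 272.6], 0.77), ([200.5, 224.6], 0.27)]
latch_pivot top [([241.7, 265.2], 0.9)]
    [0.51858067 0.0344898  0.11298307] [3.2, 3.2]
lid_hinge side [([198.7, 224.9], 0.68)]
lid_hinge top [([170.2, 258.0], 0.67)]
    [0.69065862 0.04888265 0.15107609] [7.7, 7.7]
lid_edge side [([170.6, 221.4], 0.91)]
lid_edge top [([163.8, 250.0], 0.81)]
    [0.6707548  0.05897166 0.29244669] [10.8, 10.8]
keeper side [([159.2, 222.6], 0.67), ([248.8, 298.3], 0.51)]
keeper top [([145.0, 246.3], 0.87), ([274.0, 268.6], 0.34)]
    [0.68826518 0.05429948 0.32698497] [4.9, 4.9]
bail_bar side [([245.1, 296.4], 0.56), ([235.3, 272.4], 0.43)]
bail_bar top [([273.1, 268.7], 0.68), ([145.1, 249.8], 0.55)]
    [0.43954773 0.02532934 0.12970034] [0.3, 0.3]
lever_tip side [([245.1, 294.0], 0.73), ([179.8, 375.2], 0.43)]
lever_tip top [([264.8, 269.3], 0.72)]
    [0.45688129 0.02192745 0.11104123] [4.0, 4.0]
wheel_orange_mid side [([332.4, 205.7], 0.59)]
wheel_orange_mid top [([261.1, 143.9], 0.71)]
    [0.48402629 0.35045276 0.02017295] [2.6, 2.6]
wheel_yellow_mid side [([156.0, 324.5], 0.62), ([198.6, 226.3], 0.31)]
wheel_yellow_mid top [([187.2, 425.7], 0.96)]
    [ 0.65880463 -0.38016064  0.0312686 ] [3.5, 3.5]
wax_jar_mid side [([181.2, 382.1], 0.67)]
wax_jar_mid top [([271.4, 439.4], 0.73), ([264.0, 144.2], 0.17)]
    [ 0.43575043 -0.39477567  0.05340287] [1.4, 1.4]
side (array([-0.10768923,  0.67569207,  1.33111837]), array([ 0.43083158, -0.46065244, -0.77600482]))
top (array([ 0.35661246, -0.03146636,  1.39662221]), array([ 0.18067216,  0.0202749 , -0.98333438]))
```

View pics/a.png

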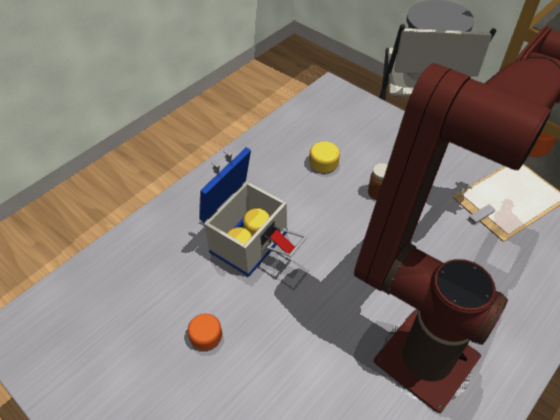

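View pics/b.png

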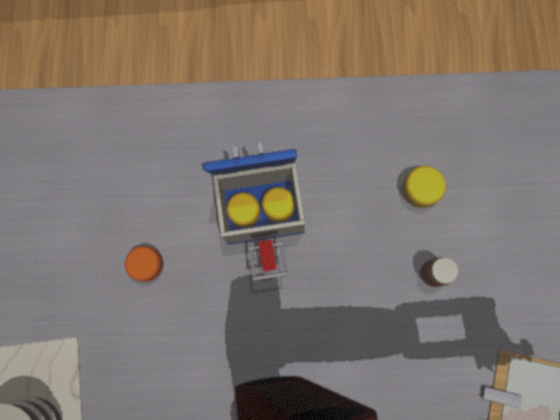

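The side view shows the case at about (245,228) with the lid open, the loop and red lever sticking out towards the robot near (290,242). The top view shows the rim corners at roughly (214,174), (298,166), (303,233) and (222,240), and the bar at (269,274). I'll get the yaw from the rim and lid.

Run:
```python
from h import *
f=imaging.grab_frame("top")
def at(rc,z):
    o,d=ray(f,rc);return o+d*(z-o[2])/d[2]
P=[at((r,c),.15) for c,r in((214,174),(298,166),(303,233),(222,240))]
for p in P: print(np.round(p,3))
p=f["pixels"].astype(int); m=((p[...,0]>p[...,2]+60)&(p[...,0]>p[...,1]+50)).astype(np.uint8); m[172:]=0
ys,xs=np.nonzero(m)
r=cv2.minAreaRect(np.c_[xs,ys].astype(np.float32));b=cv2.boxPoints(r);print(r,b)
for q in b: print(np.round(at((q[1],q[0]),.29),3))
R=np.array(Ro.from_rotvec([-3.119,-.363,0]).as_matrix());print(R)
```

```text
[0.678 0.15  0.15 ]
[ 0.692 -0.052  0.15 ]
[ 0.529 -0.058  0.15 ]
[0.518 0.132 0.15 ]
((249.7947998046875, 159.9161834716797), (7.983002662658691, 92.07062530517578), 81.25383758544922) [[203.68787 162.9711 ]
 [294.68787 148.9711 ]
 [295.90173 156.86127]
 [204.90173 170.86127]]
[0.667 0.152 0.29 ]
[ 0.692 -0.044  0.29 ]
[ 0.674 -0.046  0.29 ]
[0.65 0.15 0.29]
[[ 9.73271834e-01  2.29656058e-01 -1.78041081e-04]
 [ 2.29656058e-01 -9.73270648e-01  1.52977998e-03]
 [ 1.78041081e-04 -1.52977998e-03 -9.99998814e-01]]
```

```bash
python3 -c "
import cv2;i=cv2.imread('pics/b.png')[140:290,190:320];cv2.imwrite('pics/c.png',cv2.resize(i,None,fx=5,fy=4,interpolation=2) if 0 else cv2.resize(i,None,fx=4,fy=4,interpolation=2))"
```

```text
(no output)
```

View pics/c.png

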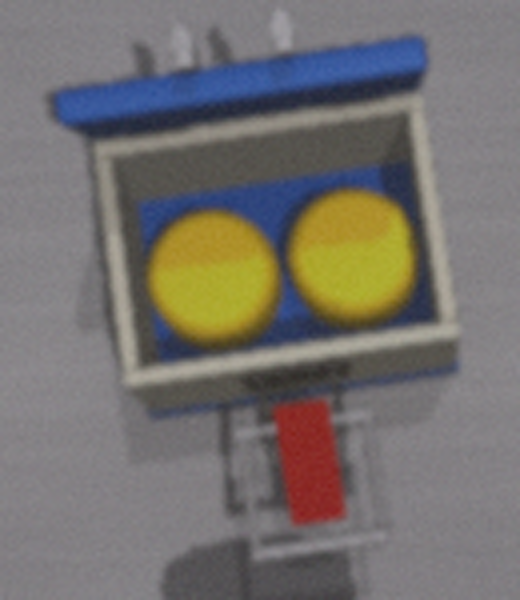

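The crop shows the rim's outer corners, in full-picture (column,row), at (222,236), (304.5,221), (214,175.5) and (295,165). The bar runs from (254,278) to (286,274).

Run:
```python
from h import *
f=imaging.grab_frame("top")
def at(rc,z):
    o,d=ray(f,rc);return o+d*(z-o[2])/d[2]
fl,fr,bl,br=[at((r,c),.15)[:2] for c,r in((222,236.2),(304.5,221.2),(214.2,175.5),(295,165))]
print(fl,fr,bl,br)
obj=np.array([[-75,100],[-75,-100],[75,100],[75,-100]])/1000.
Q=np.array([fl,fr,bl,br]);c=Q.mean(0)
a=np.arctan2(sum(o[0]*(q-c)[1]-o[1]*(q-c)[0] for o,q in zip(obj,Q)),sum(o@(q-c) for o,q in zip(obj,Q)))
R=np.array([[np.cos(a),-np.sin(a)],[np.sin(a),np.cos(a)]])
print("yaw",a,"c",c,"res mm",((Q-c)-obj@R.T)*1000)
print("pivot",c+R@[-.097,0],"hinge",c+R@[.075,0],"edge/lid y+65",c+R@[.0,-.065])
```

```text
[0.52727752 0.13216526] [ 0.55711605 -0.06267682] [0.67471031 0.15001035] [ 0.69428049 -0.04461586]
yaw 0.1259448553394885 c [0.61334609 0.04372073] res mm [[ 0.89859798 -1.34250609]
 [ 5.61469792  2.23130632]
 [-0.48052279 -2.33924118]
 [-6.0327731   1.45044094]]
pivot [0.51711439 0.03153635] hinge [0.68775205 0.05314164] edge/lid y+65 [ 0.62151088 -0.02076443]
```

Call:
step_arm:
  series:
    - {"travel": [0,0,-0.05],"turn": [0,0,0],"fingers": 1}
    - {"travel": [0.05,-0.03,-0.09],"turn": [0,0,-8],"fingers": 1}
    - {"travel": [0.725,-0.4535,-0.19],"turn": [0,0,-83.9],"fingers": 1}
    - {"travel": [0.725,-0.4535,-0.19],"turn": [0,0,-83.9],"fingers": 1}
    - {"travel": [0.725,-0.4535,-0.19],"turn": [0,0,-83.9],"fingers": 1}
    - {"travel": [0.725,-0.4535,-0.19],"turn": [0,0,-83.9],"fingers": 1}
    - {"travel": [0.725,-0.4535,-0.19],"turn": [0,0,-83.9],"fingers": 1}
    - {"travel": [0.725,-0.4535,-0.19],"turn": [0,0,-83.9],"fingers": 1}
    - {"travel": [0.725,-0.4535,-0.19],"turn": [0,0,-83.9],"fingers": 1}
    - {"travel": [0.725,-0.4535,-0.19],"turn": [0,0,-83.9],"fingers": 1}
    - {"travel": [0.725,-0.4535,-0.19],"turn": [0,0,-83.9],"fingers": 1}
    - {"travel": [0.725,-0.4535,-0.19],"turn": [0,0,-83.9],"fingers": 1}

```text
clock: 2.3
eef_pos: [0.5223, -0.2253, 0.3782]
eef_rot: [2.073, 2.359, 0.0]
contact_force: [0.1, -0.9, 0.4]
opening: 0.0
grip_force: 0.0
```

Call:
step_arm:
  series:
    - {"travel": [0.17,0.25,-0.042],"turn": [0,0,0],"fingers": 1}
    - {"travel": [0.17,0.25,-0.042],"turn": [0,0,0],"fingers": 1}
    - {"travel": [0.17,0.25,-0.042],"turn": [0,0,0],"fingers": 1}
    - {"travel": [0.17,0.25,-0.042],"turn": [0,0,0],"fingers": 1}
    - {"travel": [0.17,0.25,-0.042],"turn": [0,0,0],"fingers": 1}
    - {"travel": [0.17,0.25,-0.042],"turn": [0,0,0],"fingers": 1}
    - {"travel": [0.17,0.25,-0.042],"turn": [0,0,0],"fingers": 1}
    - {"travel": [0.17,0.25,-0.042],"turn": [0,0,0],"fingers": 1}
    - {"travel": [0.17,0.25,-0.042],"turn": [0,0,0],"fingers": 1}

```text
clock: 3.2
eef_pos: [0.7475, -0.0279, 0.4195]
eef_rot: [-2.079, -2.356, 0.001]
contact_force: [0.1, -0.2, 0.9]
opening: -0.001
grip_force: 0.0
```

Run:
```python
from h import *
s=st()
F={c:imaging.grab_frame(c) for c in("side","wrist")}
cv2.imwrite("pics/d.png",F["wrist"]["pixels"])
R=Ro.from_rotvec(s["eef_rot"]).as_matrix()
f=F["wrist"];print("cam in tool",R.T@(-np.array(f["R"]).T@np.array(f["t"])-s["eef_pos"]),"axis",R.T@np.array(f["R"])[2])
for n in("lid_edge","keeper"):
    for c in F: print(n,c,[(np.round(x["centre"],1).tolist(),round(x["conf"],2)) for x in models.tip_of(n,c)[:2]])
```

```text
t 3.2 p [ 0.7475 -0.0279  0.4195] rv [-2.079e+00 -2.356e+00  1.000e-03] F [ 0.1 -0.2  0.9] op -0.0 g 0.0 q [-0.14  0.51  0.82 -0.    1.82 -0.27]
cam in tool [ 0.07467495 -0.00117554 -0.14374942] axis [-2.92371404e-01  4.28402614e-04  9.56304752e-01]
lid_edge side [([167.2, 224.5], 0.86)]
lid_edge wrist [([76.4, 184.6], 0.64), ([86.0, 16.3], 0.35)]
keeper side [([156.8, 219.4], 0.58)]
keeper wrist [([75.4, 208.7], 0.93), ([86.1, 241.7], 0.25)]
```

View pics/d.png

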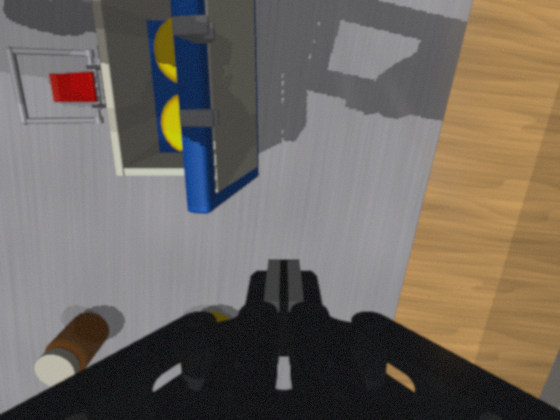

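The wrist view shows the lid from above as a blue band at columns 175–210, ending at row 210. The closed fingertips are clear behind it at (285,265), and the bar is at columns 10–25, rows 48–122. Next I lower behind the lid and pull.

Call:
step_arm:
  series:
    - {"travel": [0.013,0,0.05],"turn": [0,0,0],"fingers": 1}
    - {"travel": [0.013,0,0.1],"turn": [0,0,0],"fingers": 1}
    - {"travel": [0.013,0,0.143],"turn": [0,0,0],"fingers": 1}
    - {"travel": [0.013,-0.02,0.143],"turn": [0,0,0],"fingers": 1}
    - {"travel": [0.013,-0.042,0.144],"turn": [0,0,0],"fingers": 1}
    - {"travel": [0.013,-0.061,0.146],"turn": [0,0,0],"fingers": 1}
    - {"travel": [0.013,-0.073,0.149],"turn": [0,0,0],"fingers": 1}
    - {"travel": [0.013,-0.085,0.153],"turn": [0,0,0],"fingers": 1}
    - {"travel": [0.013,-0.085,0.153],"turn": [0,0,0],"fingers": 1}

```text
clock: 4.4
eef_pos: [0.6609, -0.0254, 0.2671]
eef_rot: [2.079, 2.355, 0.0]
contact_force: [0.0, 0.2, 0.9]
opening: 0.001
grip_force: 0.0
```

Run:
```python
from h import *
s=st()
f=imaging.grab_frame("wrist");cv2.imwrite("pics/e.png",f["pixels"])
```

```text
t 4.4 p [ 0.6609 -0.0254  0.2671] rv [2.079 2.355 0.   ] F [0.  0.2 0.9] op 0.0 g 0.0 q [-0.16  0.29  1.38 -0.    1.47 -0.28]
```

View pics/e.png

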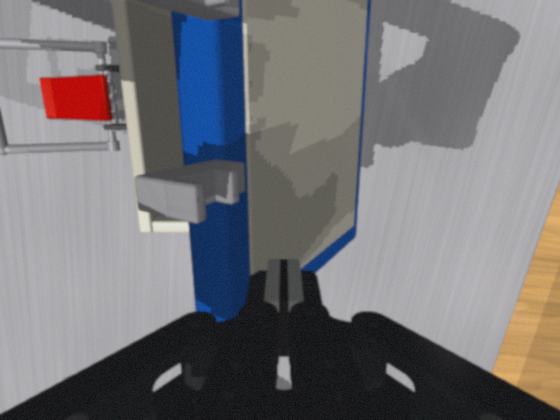

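The lid follows: its blue edge is now at columns 190–248, and the fingertips at (285,268) bear on the top face. Continue the arc down.

Call:
step_arm:
  series:
    - {"travel": [0,-0.011,0.006],"turn": [0,0,0],"fingers": 1}
    - {"travel": [0,-0.022,0.0134],"turn": [0,0,0],"fingers": 1}
    - {"travel": [0,-0.031,0.021],"turn": [0,0,0],"fingers": 1}
    - {"travel": [0,-0.041,0.03],"turn": [0,0,0],"fingers": 1}
    - {"travel": [0,-0.049,0.04],"turn": [0,0,0],"fingers": 1}
    - {"travel": [0,-0.056,0.05],"turn": [0,0,0],"fingers": 1}
    - {"travel": [0,-0.062,0.061],"turn": [0,0,0],"fingers": 1}
    - {"travel": [0,-0.067,0.073],"turn": [0,0,0],"fingers": 1}
    - {"travel": [0,-0.071,0.085],"turn": [0,0,0],"fingers": 1}
    - {"travel": [0,-0.074,0.094],"turn": [0,0,0],"fingers": 1}
    - {"travel": [0,-0.074,0.098],"turn": [0,0,0],"fingers": 1}
    - {"travel": [0,-0.074,0.098],"turn": [0,0,0],"fingers": 1}

```text
clock: 5.65
eef_pos: [0.5881, -0.0342, 0.1698]
eef_rot: [-2.077, -2.356, 0.001]
contact_force: [-6.5, -0.4, 13.7]
opening: 0.002
grip_force: 6.6
```

Call:
step_arm:
  series:
    - {"travel": [0,0,-0.05],"turn": [0,0,0],"fingers": 1}
    - {"travel": [0.02,-0.03,-0.09],"turn": [0,0,0],"fingers": 1}
    - {"travel": [0.05,-0.07,-0.12],"turn": [0,0,0],"fingers": 0}
    - {"travel": [0.0744,-0.115,-0.13],"turn": [0,0,0],"fingers": 0}
    - {"travel": [0.0744,-0.145,-0.13],"turn": [0,0,0],"fingers": 0}
    - {"travel": [0.0744,-0.145,-0.13],"turn": [0,0,0],"fingers": 0}
    - {"travel": [0.0744,-0.145,-0.13],"turn": [0,0,0],"fingers": 0}

```text
clock: 6.35
eef_pos: [0.4351, 0.0219, 0.2986]
eef_rot: [2.077, 2.356, 0.001]
contact_force: [-0.3, -0.5, 0.4]
opening: 0.504
grip_force: 0.0
```

Run:
```python
from h import *
s=st()
F={c:imaging.grab_frame(c) for c in("side","wrist","top")}
cv2.imwrite("pics/f.png",F["wrist"]["pixels"])
for n in("latch_pivot","keeper","bail_bar","lever_tip","lid_edge"):
    rs=[]
    for c in F:
        r=models.tip_of(n,c)
        print(n,c,[(np.round(x["centre"],1).tolist(),round(x["conf"],2)) for x in r[:2]])
        if r and r[0]["conf"]>.5: rs.append(ray(F[c],r[0]["centre"]))
    if len(rs)>1: print("   ",*tri(rs))
f=F["wrist"]
yaw=.126;u=np.array([np.cos(yaw),np.sin(yaw),0]);v=np.array([-u[1],u[0],0])
p=np.array([.517,.0315,.118]);print("proj pivot",proj(f,p),"keeper",proj(f,p+[0,0,.067]),"rim corner",proj(f,p+.022*u+.1*v+[0,0,.052]),proj(f,p+.022*u-.1*v+[0,0,.052]))
```

```text
t 6.35 p [0.4351 0.0219 0.2986] rv [2.077e+00 2.356e+00 1.000e-03] F [-0.3 -0.5  0.4] op 0.5 g 0.0 q [-0.13 -0.29  1.9   0.    1.53 -0.26]
latch_pivot side []
latch_pivot wrist [([182.9, 372.6], 0.97), ([188.1, 281.7], 0.5)]
latch_pivot top []
keeper side [([218.7, 272.2], 0.91)]
keeper wrist []
keeper top [([234.2, 262.1], 0.94)]
    [0.52308255 0.03504567 0.18799051] [1.1, 1.1]
bail_bar side []
bail_bar wrist [([185.9, 282.3], 0.59)]
bail_bar top []
lever_tip side []
lever_tip wrist [([175.0, 305.9], 0.57)]
lever_tip top []
lid_edge side [([222.7, 265.8], 0.92)]
lid_edge wrist [([195.1, 411.5], 0.84)]
lid_edge top [([233.4, 261.3], 0.66)]
    [0.53396643 0.04063199 0.16616147] [5.7, 2.6, 5.4]
proj pivot (np.float64(186.62387759667973), np.float64(372.61653104452637)) keeper (np.float64(207.07859426188836), np.float64(394.0214543227591)) rim corner (np.float64(65.14347964397504), np.float64(431.8257863292557)) (np.float64(312.6061767318349), np.float64(403.7387108921024))
```

View pics/f.png

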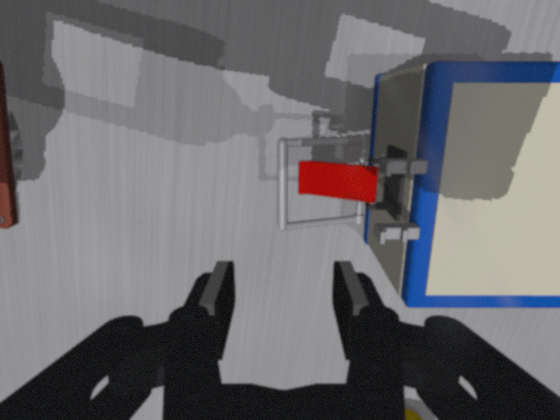

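The lid is shut, with its front edge at columns 408–428. The two hooks are at (400,166) and (400,232), the bar is at column 282 over rows 138–228, and the red lever is at (338,181).

```bash
cat >> h.py <<'E'
def hit(f,rc,z):
    o,d=ray(f,rc);return o+d*(z-o[2])/d[2]
def tool(X):
    s=telemetry.read_state();R=Ro.from_rotvec(s["eef_rot"]).as_matrix();return np.round(R.T@(np.array(X)-s["eef_pos"]),4)
E
python3 - <<'E'
from h import *
f=imaging.grab_frame("wrist")
for z in(.12,.13,.14):
    for rc in((138,282),(228,282),(184.5,282.3)): print(z,rc,np.round(hit(f,rc,z),4),tool(hit(f,rc,z)))
for z,rc in((.187,(166,390)),(.187,(232,390)),(.118,(183,372.6))): print("keeper/pivot",np.round(hit(f,rc,z),4),tool(hit(f,rc,z)))
E
```

```text
0.12 (138, 282) [0.4278 0.065  0.12  ] [ 0.044  -0.0021  0.1786]
0.12 (228, 282) [ 0.4384 -0.0189  0.12  ] [-0.0406 -0.0021  0.1786]
0.12 (184.5, 282.3) [0.4334 0.0233 0.12  ] [ 0.0019 -0.0019  0.1786]
0.13 (138, 282) [0.4277 0.066  0.13  ] [ 0.045  -0.0021  0.1686]
0.13 (228, 282) [ 0.438  -0.0153  0.13  ] [-0.037  -0.0021  0.1686]
0.13 (184.5, 282.3) [0.4331 0.0255 0.13  ] [ 0.0042 -0.0018  0.1686]
0.14 (138, 282) [0.4276 0.0669 0.14  ] [ 0.0459 -0.0021  0.1586]
0.14 (228, 282) [ 0.4376 -0.0118  0.14  ] [-0.0334 -0.002   0.1586]
0.14 (184.5, 282.3) [0.4329 0.0278 0.14  ] [ 0.0064 -0.0018  0.1586]
keeper/pivot [0.5065 0.0616 0.187 ] [0.0308 0.0756 0.1116]
keeper/pivot [0.5173 0.0122 0.187 ] [-0.0196  0.08    0.1116]
keeper/pivot [0.516  0.0348 0.118 ] [0.003  0.0816 0.1806]
```

Call:
step_arm:
  series:
    - {"travel": [0.005,-0.002,0.05],"turn": [0,0,0],"fingers": 0}
    - {"travel": [0.005,-0.002,0.1],"turn": [0,0,0],"fingers": 0}
    - {"travel": [0.005,-0.002,0.14],"turn": [0,0,0],"fingers": 0}
    - {"travel": [0.005,-0.002,0.172],"turn": [0,0,0],"fingers": 0}
    - {"travel": [0.005,-0.002,0.172],"turn": [0,0,0],"fingers": 1}
    - {"travel": [0.005,-0.002,0.172],"turn": [0,0,0],"fingers": 1}
    - {"travel": [0.005,-0.002,0.172],"turn": [0,0,0],"fingers": 1}
    - {"travel": [0.005,-0.002,0.172],"turn": [0,0,0],"fingers": 1}
    - {"travel": [0.005,-0.002,0.172],"turn": [0,0,0],"fingers": 1}
  force: 30

```text
clock: 8.2
eef_pos: [0.4341, 0.0262, 0.1283]
eef_rot: [2.076, 2.354, 0.003]
contact_force: [1.1, -0.5, 0.7]
opening: 0.089
grip_force: 30.1
```

Run:
```python
from h import *
s=st()
f=imaging.grab_frame("wrist");cv2.imwrite("pics/g.png",f["pixels"])
for n in("latch_pivot","keeper","bail_bar"): print(n,[(np.round(x["centre"],1).tolist(),round(x["conf"],2)) for x in models.tip_of(n,"wrist")[:2]])
```

```text
t 8.2 p [0.4341 0.0262 0.1283] rv [2.076 2.354 0.003] F [ 1.1 -0.5  0.7] op 0.09 g 30.10999023914337 q [-0.12 -0.15  2.11  0.    1.18 -0.25]
latch_pivot [([271.0, 461.7], 0.98)]
keeper []
bail_bar [([287.2, 283.4], 0.93)]
```

View pics/g.png

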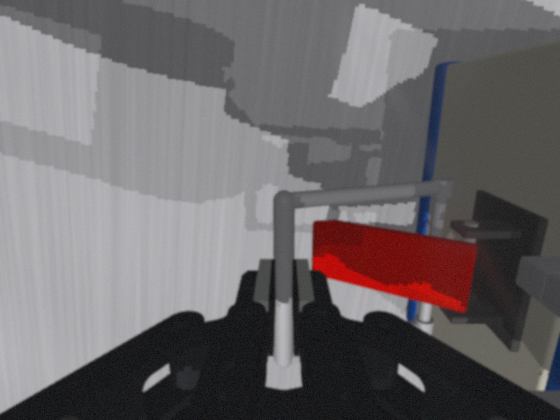

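Run:
```python
from h import *
f=imaging.grab_frame("wrist")
for z in(.13,.135,.14,.145,.15):
    print(z,tool(hit(f,(287,283.5),z)),tool(hit(f,(193,283.5),z)))
print(tool(hit(f,(271,461.7),.118)),np.round(hit(f,(271,461.7),.118),4))
```

```text
0.13 [-0.0029 -0.0006 -0.0028] [ 0.0396 -0.0007 -0.0028]
0.135 [-0.0001 -0.0006 -0.0078] [ 0.0409 -0.0007 -0.0078]
0.14 [ 0.0026 -0.0006 -0.0128] [ 0.0421 -0.0007 -0.0128]
0.145 [ 0.0054 -0.0006 -0.0178] [ 0.0434 -0.0007 -0.0178]
0.15 [ 0.0082 -0.0006 -0.0228] [ 0.0447 -0.0007 -0.0228]
[-0.0011  0.0832  0.0094] [0.5163 0.0355 0.118 ]
```

The bar is held at (283,287) between the pads, about 10 mm from the tips, and the pivot is at (462,271). Next I swing it up on the arc to just ahead of the keeper.

Call:
step_arm:
  series:
    - {"travel": [0,0.003,-0.009],"turn": [0,0,0],"fingers": 1}
    - {"travel": [0,0.008,-0.019],"turn": [0,0,0],"fingers": 1}
    - {"travel": [0,0.0135,-0.028],"turn": [0,0,0],"fingers": 1}
    - {"travel": [0,0.0207,-0.036],"turn": [0,0,0],"fingers": 1}
    - {"travel": [0,0.0285,-0.043],"turn": [0,0,0],"fingers": 1}
    - {"travel": [0,0.037,-0.049],"turn": [0,0,0],"fingers": 1}
    - {"travel": [0,0.044,-0.0535],"turn": [0,0,0],"fingers": 1}
    - {"travel": [0,0.0515,-0.057],"turn": [0,0,0],"fingers": 1}
    - {"travel": [0,0.058,-0.0595],"turn": [0,0,0],"fingers": 1}
    - {"travel": [0,0.058,-0.0595],"turn": [0,0,0],"fingers": 1}

```text
clock: 9.45
eef_pos: [0.4914, 0.0337, 0.1863]
eef_rot: [2.077, 2.356, 0.001]
contact_force: [-1.2, 0.7, 0.9]
opening: -0.001
grip_force: 0.0
```

Run:
```python
from h import *
s=st()
f=imaging.grab_frame("wrist");cv2.imwrite("pics/i.png",f["pixels"])
for n in("latch_pivot","keeper","bail_bar"): print(n,[(np.round(x["centre"],1).tolist(),round(x["conf"],2)) for x in models.tip_of(n,"wrist")[:2]])
print("pivot now tool",tool([.5163,.0355,.118]))
for x in(-.01,0,.01):
    pass
R=Ro.from_rotvec(s["eef_rot"]).as_matrix()
p=np.array([.5163,.0355,.185])
u=np.array([np.cos(.126),np.sin(.126),0]);v=np.array([-u[1],u[0],0])
for sy in(-.026,.026): print("trough front/back proj",proj(f,p+sy*v-.007*u),proj(f,p+sy*v+.007*u))
```

```text
t 9.45 p [0.4914 0.0337 0.1863] rv [2.077e+00 2.356e+00 1.000e-03] F [-1.2  0.7  0.9] op -0.0 g 0.0 q [-0.09 -0.06  1.91  0.    1.29 -0.22]
latch_pivot [([227.5, 326.4], 0.77)]
keeper [([270.7, 250.9], 0.33)]
bail_bar [([273.5, 246.0], 0.74), ([260.9, 376.5], 0.7)]
pivot now tool [-0.0014  0.0265  0.0676]
trough front/back proj (np.float64(329.3800511510864), np.float64(323.1442822137306)) (np.float64(329.3961693069575), np.float64(352.95745536629124))
trough front/back proj (np.float64(224.74516480355823), np.float64(327.20680319568913)) (np.float64(224.7682604729669), np.float64(359.9841623689367))
```

View pics/i.png

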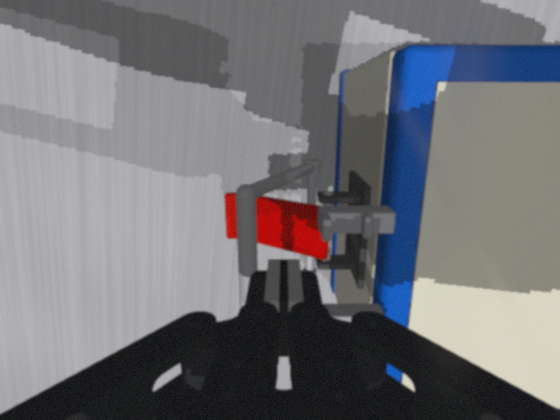

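The grip slipped. The bar is now at column 245, just ahead of the shut fingers, with its near end at (245,187). The hooks are at (350,218) and (350,308). I'll back off upward and measure again.

Call:
step_arm:
  series:
    - {"travel": [0,0,-0.05],"turn": [0,0,0],"fingers": 1}
    - {"travel": [0,-0.02,-0.09],"turn": [0,0,0],"fingers": 0}
    - {"travel": [0,-0.04,-0.11],"turn": [0,0,0],"fingers": -0.2}
    - {"travel": [0,-0.04,-0.11],"turn": [0,0,0],"fingers": -0.2}
    - {"travel": [0,-0.04,-0.11],"turn": [0,0,0],"fingers": -0.2}

```text
clock: 10.15
eef_pos: [0.4507, 0.0285, 0.296]
eef_rot: [2.078, 2.355, 0.001]
contact_force: [0.0, -0.8, -0.5]
opening: 0.603
grip_force: 0.0
```

Run:
```python
from h import *
s=st()
F={c:imaging.grab_frame(c) for c in("wrist","side","top")};f=F["wrist"];cv2.imwrite("pics/j.png",f["pixels"])
for n in("latch_pivot","keeper","bail_bar","lever_tip"):
  rs=[]
  for c in F:
    r=models.tip_of(n,c);print(n,c,[(np.round(x["centre"],1).tolist(),round(x["conf"],2)) for x in r[:2]])
    if r and r[0]["conf"]>.5: rs.append(ray(F[c],r[0]["centre"]))
  if len(rs)>1:
    X,e=tri(rs);print(X,e,tool(X))
print("pivot now tool",tool([.5163,.0355,.118]))
```

```text
t 10.15 p [0.4507 0.0285 0.296 ] rv [2.078e+00 2.355e+00 1.000e-03] F [ 0.  -0.8 -0.5] op 0.6 g 0.0 q [-0.11 -0.25  1.87  0.    1.52 -0.24]
latch_pivot wrist [([186.5, 356.5], 0.83)]
latch_pivot side [([233.6, 272.2], 0.68)]
latch_pivot top []
[0.51505061 0.04108461 0.13139746] [2.0, 2.0] [0.0042 0.0661 0.1631]
keeper wrist []
keeper side [([219.5, 276.5], 0.86)]
keeper top []
bail_bar wrist [([204.2, 316.7], 0.92)]
bail_bar side [([231.1, 284.5], 0.41)]
bail_bar top [([264.8, 145.8], 0.6)]
[0.41442511 0.16681938 0.67311669] [5.2, 5.2] [ 0.1417 -0.0188 -0.3772]
lever_tip wrist [([183.1, 294.9], 0.56)]
lever_tip side [([249.4, 289.8], 0.83)]
lever_tip top []
[0.46216666 0.02717276 0.08910726] [0.5, 0.5] [-0.0028  0.0112  0.207 ]
pivot now tool [-0.0013  0.066   0.1781]
```

View pics/j.png

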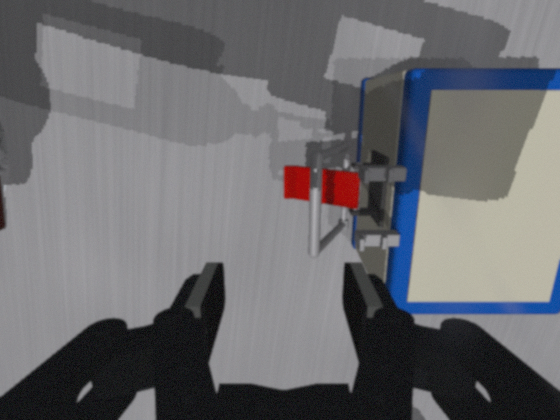

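The lever points forward at (322,186). The loop now stands up: its bar runs from (318,155) to (313,254), and the hooks are at (380,173) and (378,238).

Run:
```python
from h import *
f=imaging.grab_frame("wrist")
g=imaging.grab_frame("side")
r=models.tip_of("bail_bar","side");print(r)
X,e=tri([ray(f,(204.2,316)),ray(g,(231.1,284.5))]);print("tri",X,e,tool(X))
for z in(.15,.16,.17,.18):
    a,b=tool(hit(f,(154,318),z)),tool(hit(f,(255,313),z)); c=tool(hit(f,(204.2,316),z))
    print(z,"len",np.linalg.norm(a-b),"mid",c,"d from pivot",np.hypot(c[1]-.066,z-.118), "end",a[0],b[0])
```

```text
[{'centre': [228.0, 267.4], 'conf': 0.65}, {'centre': [231.5, 283.9], 'conf': 0.42}, {'centre': [179.8, 380.1], 'conf': 0.24}]
tri [0.47681553 0.03100621 0.16833499] [2.0, 2.0] [-0.0008  0.0262  0.1278]
0.15 len 0.08851632617771707 mid [-0.0076  0.0266  0.1462] d from pivot 0.05075785653472771 end 0.0345 -0.054
0.16 len 0.08541697723520776 mid [-0.0047  0.0256  0.1362] d from pivot 0.058276581917610794 end 0.0359 -0.0495
0.17 len 0.08241559318478513 mid [-0.0019  0.0247  0.1262] d from pivot 0.06640549676043393 end 0.0373 -0.0451
0.18 len 0.07931424840468451 mid [0.001  0.0237 0.1161] d from pivot 0.07505524631896161 end 0.0387 -0.0406
```

Call:
step_arm:
  series:
    - {"travel": [-0.001,0.024,0.03],"turn": [0,0,0],"fingers": 0.3}
    - {"travel": [-0.001,0.024,0.06],"turn": [0,0,0],"fingers": 0.3}
    - {"travel": [-0.001,0.024,0.1],"turn": [0,0,0],"fingers": 0.3}
    - {"travel": [-0.001,0.024,0.138],"turn": [0,0,0],"fingers": 0.3}
    - {"travel": [-0.001,0.024,0.138],"turn": [0,0,0],"fingers": 1}
    - {"travel": [-0.001,0.024,0.138],"turn": [0,0,0],"fingers": 1}
    - {"travel": [-0.001,0.024,0.138],"turn": [0,0,0],"fingers": 1}
    - {"travel": [-0.001,0.024,0.138],"turn": [0,0,0],"fingers": 1}
  force: 100

```text
clock: 11.85
eef_pos: [0.4752, 0.0307, 0.1593]
eef_rot: [2.077, 2.355, 0.002]
contact_force: [1.7, 1.4, -6.7]
opening: 0.066
grip_force: 97.4
```

Run:
```python
from h import *
s=st()
f=imaging.grab_frame("wrist");cv2.imwrite("pics/k.png",f["pixels"])
for n in("latch_pivot","keeper","bail_bar"): print(n,[(np.round(x["centre"],1).tolist(),round(x["conf"],2)) for x in models.tip_of(n,"wrist")[:2]])
print("pivot",tool([.5163,.0355,.118]))
```

```text
t 11.85 p [0.4752 0.0307 0.1593] rv [2.077e+00 2.355e+00 2.000e-03] F [ 1.7  1.4 -6.7] op 0.07 g 97.42154002189636 q [-0.1  -0.08  1.98  0.    1.24 -0.23]
latch_pivot [([243.8, 359.9], 0.6), ([306.4, 283.8], 0.36)]
keeper []
bail_bar [([304.0, 287.1], 0.78), ([282.8, 430.7], 0.54)]
pivot [-0.0003  0.0412  0.0411]
```

View pics/k.png

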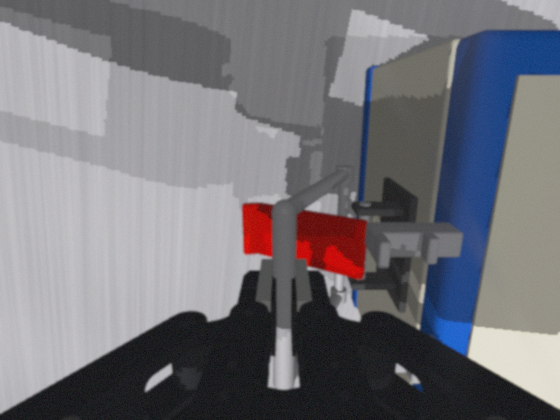

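The bar is gripped again at column 285, with its end at (285,205). The upper hook is at (415,240). From here I work on numbers only.

Run:
```python
from h import *
f=imaging.grab_frame("wrist")
for o in(.005,.01,.015,.02):
    z=.1593+o; print(o,tool(hit(f,(205,285),z)),tool(hit(f,(304,285),z)))
# hook upper: front face col ~368..., at z ~.190
print("hook left end top",tool(hit(f,(240,366),.190)),"right",tool(hit(f,(240,460),.190)))
```

```text
0.005 [ 0.0354 -0.0002 -0.0054] [-0.0097 -0.     -0.0054]
0.01 [ 0.0368 -0.0002 -0.0104] [-0.0066 -0.0001 -0.0104]
0.015 [ 0.0383 -0.0002 -0.0154] [-0.0035 -0.0001 -0.0154]
0.02 [ 0.0397 -0.0002 -0.0204] [-0.0005 -0.0001 -0.0204]
hook left end top [ 0.0306  0.027  -0.031 ] right [ 0.0306  0.0586 -0.031 ]
```

Call:
step_arm:
  series:
    - {"travel": [0,0.001,-0.005],"turn": [0,0,0],"fingers": 1}
    - {"travel": [0,0.003,-0.01],"turn": [0,0,0],"fingers": 1}
    - {"travel": [0,0.006,-0.015],"turn": [0,0,0],"fingers": 1}
    - {"travel": [0,0.009,-0.02],"turn": [0,0,0],"fingers": 1}
    - {"travel": [0,0.009,-0.02],"turn": [0,0,0],"fingers": 1}

```text
clock: 12.6
eef_pos: [0.4872, 0.0319, 0.1809]
eef_rot: [2.074, 2.351, 0.009]
contact_force: [5.7, 3.4, -6.9]
opening: 0.064
grip_force: 97.6
```

Call:
step_arm:
  series:
    - {"travel": [0,0.008,0],"turn": [0,0,0],"fingers": 1}
    - {"travel": [0,0.016,0.001],"turn": [0,0,0],"fingers": 1}
    - {"travel": [0,0.024,0.002],"turn": [0,0,0],"fingers": 1}
    - {"travel": [0,0.03,0.002],"turn": [0,0,0],"fingers": 1}
    - {"travel": [0,0.03,0.002],"turn": [0,0,0],"fingers": 1}

```text
clock: 13.1
eef_pos: [0.5166, 0.0357, 0.1782]
eef_rot: [2.075, 2.353, 0.007]
contact_force: [4.9, 3.4, 1.6]
opening: 0.066
grip_force: 97.7
```

Run:
```python
from h import *
s=st()
print("pivot",tool([.5163,.0355,.118]))
F={c:imaging.grab_frame(c) for c in("wrist","side","top")};f=F["wrist"];cv2.imwrite("pics/l.png",f["pixels"])
for n in("latch_pivot","keeper","bail_bar","lid_edge"):
  for c in F:
    r=models.tip_of(n,c);print(n,c,[(np.round(x["centre"],1).tolist(),round(x["conf"],2)) for x in r[:2]])
# red profile along finger rows & hook brightness profile along upper hook row
p=f["pixels"].astype(int)
u=np.array([np.cos(.126),np.sin(.126),0]);v=np.array([-u[1],u[0],0])
k=np.array([.5163,.0355,.185]);
for y in(.026,.0): print(y,"keeper proj",proj(f,k+y*v),"lidfront z.17",proj(f,k+y*v+.022*u-[0,0,.015]))
for r in range(190,262,8): print(r,[tuple(q) for q in p[r,230:400:6]][:0] , (p[r,230:400:5].mean(1)).astype(int).tolist())
```

```text
t 13.1 p [0.5166 0.0357 0.1782] rv [2.075 2.353 0.007] F [4.9 3.4 1.6] op 0.07 g 97.70951271057129 q [-0.08  0.    1.86  0.    1.27 -0.21]
pivot [-0.0001 -0.0007  0.0602]
latch_pivot wrist [([234.9, 284.8], 0.66)]
latch_pivot side [([234.7, 272.6], 0.67)]
latch_pivot top [([240.9, 264.1], 0.56)]
keeper wrist []
keeper side [([218.4, 275.9], 0.9), ([219.3, 273.9], 0.59)]
keeper top []
bail_bar wrist [([297.8, 283.1], 0.93)]
bail_bar side [([217.0, 272.1], 0.64)]
bail_bar top []
lid_edge wrist [([262.8, 332.1], 0.59)]
lid_edge side [([222.8, 265.5], 0.76)]
lid_edge top []
0.026 keeper proj (np.float64(228.58469871704867), np.float64(284.6004840667623)) lidfront z.17 (np.float64(217.03258175962242), np.float64(333.7480341260793))
0.0 keeper proj (np.float64(286.0932859683426), np.float64(284.4942295246993)) lidfront z.17 (np.float64(270.07901477996006), np.float64(331.4085561958329))
190 [] [166, 149, 144, 145, 144, 95, 85, 70, 76, 75, 81, 146, 144, 151, 144, 84, 68, 37, 40, 47, 76, 42, 54, 61, 71, 73, 71, 68, 68, 130, 131, 131, 131, 131]
198 [] [167, 160, 147, 161, 163, 97, 86, 153, 69
[... 472 characters left out ...]
, 81, 86, 72, 93, 93, 89, 102, 115, 113, 84, 60, 54, 57, 53, 56, 80, 105, 108, 132, 131, 129]
230 [] [61, 62, 59, 60, 61, 60, 78, 87, 75, 86, 91, 85, 85, 78, 87, 77, 85, 85, 88, 88, 100, 111, 73, 58, 56, 57, 55, 58, 86, 106, 123, 132, 130, 129]
238 [] [59, 61, 61, 64, 61, 59, 81, 87, 73, 83, 90, 91, 90, 104, 134, 98, 86, 64, 57, 63, 76, 53, 50, 58, 53, 55, 58, 57, 95, 104, 129, 132, 131, 130]
246 [] [62, 59, 61, 59, 61, 64, 70, 79, 75, 85, 91, 90, 82, 116, 152, 112, 85, 34, 42, 67, 71, 43, 50, 59, 55, 57, 52, 52, 98, 105, 131, 130, 131, 131]
254 [] [66, 60, 61, 70, 68, 61, 59, 60, 74, 83, 91, 88, 85, 124, 152, 108, 73, 34, 45, 84, 65, 41, 49, 58, 57, 57, 59, 55, 103, 104, 125, 129, 128, 131]
```

Alignment is within about 1 mm: the bar is at column 284 and the keeper projects to 284.6. Lower it into the hooks.

Call:
step_arm:
  series:
    - {"travel": [0,-0.0005,0.003],"turn": [0,0,0],"fingers": 1}
    - {"travel": [0,-0.0005,0.006],"turn": [0,0,0],"fingers": 1}
    - {"travel": [0,-0.0005,0.009],"turn": [0,0,0],"fingers": 1}
    - {"travel": [0,-0.0005,0.009],"turn": [0,0,0],"fingers": 1}

```text
clock: 14.25
eef_pos: [0.5186, 0.0358, 0.1718]
eef_rot: [2.072, 2.349, 0.015]
contact_force: [7.4, 4.0, 7.7]
opening: 0.064
grip_force: 98.5
```

Call:
step_arm:
  series:
    - {"travel": [0,-0.002,0],"turn": [0,0,0],"fingers": 1}
    - {"travel": [0,-0.003,0.002],"turn": [0,0,0],"fingers": 1}
    - {"travel": [0,-0.003,0.004],"turn": [0,0,0],"fingers": 1}

```text
clock: 14.55
eef_pos: [0.5175, 0.0355, 0.1698]
eef_rot: [2.069, 2.346, 0.02]
contact_force: [5.6, 6.7, 21.4]
opening: 0.065
grip_force: 100.2
```

Run:
```python
from h import *
s=st()
F={c:imaging.grab_frame(c) for c in("wrist","side")};f=F["wrist"];cv2.imwrite("pics/m.png",f["pixels"])
for n in("latch_pivot","keeper","bail_bar","lid_edge"):
  for c in F:
    r=models.tip_of(n,c);print(n,c,[(np.round(x["centre"],1).tolist(),round(x["conf"],2)) for x in r[:2]])
u=np.array([np.cos(.126),np.sin(.126),0]);v=np.array([-u[1],u[0],0]);k=np.array([.5163,.0355,.185])
print(proj(f,k+.026*v),proj(f,k+.022*u-[0,0,.015]),[np.round(proj(F["side"],k+[0,0,h]),1) for h in(0,.01)])
p=f["pixels"].astype(int)
for r in range(180,270,8): print(r,(p[r,230:380:4].mean(1)).astype(int).tolist())
```

```text
t 14.55 p [0.5175 0.0355 0.1698] rv [2.069 2.346 0.02 ] F [ 5.6  6.7 21.4] op 0.07 g 100.17308950424194 q [-0.09  0.    1.88  0.    1.24 -0.21]
latch_pivot wrist [([234.8, 280.7], 0.55), ([298.1, 282.5], 0.52)]
latch_pivot side [([233.2, 269.6], 0.77)]
keeper wrist []
keeper side [([218.7, 274.0], 0.92)]
bail_bar wrist [([298.7, 281.8], 0.61)]
bail_bar side [([222.0, 274.0], 0.56)]
lid_edge wrist [([269.5, 329.1], 0.74)]
lid_edge side [([223.6, 264.2], 0.77)]
(np.float64(235.31794090731813), np.float64(283.09009384954686)) (np.float64(277.6345223314263), np.float64(332.00218115524115)) [array([220.7, 273.5]), array([218.4, 273.5])]
180 [147, 141, 88, 86, 86, 86, 90, 88, 77, 77, 74, 74, 85, 87, 90, 87, 90, 86, 85, 55, 59, 35, 35, 76, 78, 78, 62, 47, 56, 66, 76, 73, 73, 73, 68, 77, 76, 125]
188 [151, 128, 88, 91, 85, 88, 88, 80, 91, 74, 77, 74, 73, 96, 109, 107, 133, 133, 91, 51, 55, 34, 33, 37, 76, 77, 57, 48, 58, 67, 72, 69, 69, 75, 69, 76, 76, 129]
196 [168, 148, 146, 148, 147, 154, 149, 127, 92, 87, 71, 76, 74, 75, 76, 68, 66, 63, 51, 37, 38, 36, 35, 45, 56, 81, 47, 44, 55, 65, 68,
[... 789 characters left out ...]
10, 113, 68, 60, 63, 60, 55, 60, 55, 61, 101, 103]
244 [64, 64, 68, 66, 67, 65, 65, 82, 87, 83, 84, 80, 89, 89, 88, 87, 85, 119, 103, 80, 87, 80, 67, 65, 76, 78, 64, 70, 48, 59, 57, 58, 54, 50, 52, 62, 103, 105]
252 [71, 70, 70, 70, 70, 71, 64, 85, 87, 85, 68, 78, 88, 92, 88, 85, 96, 151, 126, 91, 43, 35, 41, 43, 76, 73, 44, 48, 50, 57, 59, 53, 55, 56, 59, 70, 104, 104]
260 [107, 83, 76, 65, 64, 67, 63, 65, 76, 76, 76, 79, 90, 92, 91, 85, 79, 80, 76, 90, 44, 33, 62, 72, 93, 66, 47, 50, 50, 58, 56, 60, 54, 61, 56, 74, 102, 105]
268 [166, 168, 169, 170, 168, 164, 167, 169, 77, 74, 75, 83, 89, 91, 93, 82, 77, 73, 73, 65, 38, 34, 58, 72, 100, 62, 45, 48, 54, 59, 59, 62, 57, 59, 58, 86, 106, 106]
```

Call:
step_arm:
  series:
    - {"travel": [0,0,-0.002],"turn": [0,0,0],"fingers": 0.7}
    - {"travel": [0,0,-0.002],"turn": [0,0,0],"fingers": 0.7}
    - {"travel": [0,0,-0.002],"turn": [0,0,0],"fingers": 0.65}
    - {"travel": [0,0,-0.02],"turn": [0,0,0],"fingers": 0.65}
    - {"travel": [0,0,-0.05],"turn": [0,0,0],"fingers": 0.65}
    - {"travel": [0,0,-0.08],"turn": [0,0,0],"fingers": 1}
    - {"travel": [0,0,-0.08],"turn": [0,0,0],"fingers": 1}
  force: 40

```text
clock: 15.75
eef_pos: [0.5122, 0.0343, 0.2479]
eef_rot: [2.074, 2.351, 0.005]
contact_force: [0.0, 0.4, 0.2]
opening: -0.0
grip_force: 0.0
```

```bash
cat > m.py <<'E'
from h import *
s=st()
F={c:imaging.grab_frame(c) for c in("wrist","side","top")}
for n in("latch_pivot","keeper","bail_bar","lever_tip","lid_edge"):
  rs=[]
  for c in F:
    r=models.tip_of(n,c);print(n,c,[(np.round(x["centre"],1).tolist(),round(x["conf"],2)) for x in r[:2]])
    if r and r[0]["conf"]>.5: rs.append(ray(F[c],r[0]["centre"]))
  if len(rs)>1: print("   ",*tri(rs))
u=np.array([np.cos(.126),np.sin(.126),0]);v=np.array([-u[1],u[0],0]);k=np.array([.5163,.0355,.185])
for c in F: print(c,"keeper exp",np.round(proj(F[c],k),1),"pivot exp",np.round(proj(F[c],k-[0,0,.067]),1))
E
python3 m.py
python3 - <<'E'
from h import *
f=imaging.grab_frame("wrist");p=f["pixels"].astype(int)
u=np.array([np.cos(.126),np.sin(.126),0]);v=np.array([-u[1],u[0],0]);k=np.array([.5163,.0355,.185])
for y in(.015,.026): 
  for x in(-.0045,0,.0045): print(y,x,np.round(proj(f,k+y*v+x*u),1))
r0=int(proj(f,k+.026*v)[0])
for r in range(r0-24,r0+40,4): print(r,(p[r,220:350:3].mean(1)).astype(int).tolist())
E
```

```text
t 15.75 p [0.5122 0.0343 0.2479] rv [2.074 2.351 0.005] F [0.  0.4 0.2] op -0.0 g 0.0 q [-0.09 -0.07  1.8  -0.    1.4  -0.21]
latch_pivot wrist [([200.1, 286.5], 0.86)]
latch_pivot side [([232.7, 272.9], 0.56)]
latch_pivot top [([240.2, 264.1], 0.8)]
    [0.51675413 0.03644572 0.12862034] [2.9, 2.0, 2.2]
keeper wrist []
keeper side [([218.8, 274.3], 0.84)]
keeper top []
bail_bar wrist [([230.3, 288.4], 0.75), ([192.3, 213.5], 0.55)]
bail_bar side []
bail_bar top [([265.5, 268.9], 0.3)]
lever_tip wrist [([191.2, 214.9], 0.86)]
lever_tip side [([246.8, 295.1], 0.98)]
lever_tip top [([266.8, 271.0], 0.51)]
    [0.45429818 0.02214162 0.0987007 ] [7.2, 6.3, 2.5]
lid_edge wrist [([216.7, 320.2], 0.89)]
lid_edge side [([224.5, 264.9], 0.66)]
lid_edge top []
    [0.53981117 0.0402283  0.15461559] [4.9, 4.9]
wrist keeper exp [228.4 291. ] pivot exp [199.4 288.7]
side keeper exp [220.7 273.5] pivot exp [235. 274.]
top keeper exp [237.7 262.3] pivot exp [241.3 263.9]
0.015 -0.0045 [208.9 288.1]
0.015 0 [208.9 295.8]
0.015 0.0045 [208.9 303.4]
0.026 -0.0045 [190.7 288.2]
0.026 0 [190.7 296. ]
0.
[... 2336 characters left out ...]
60, 57, 56, 59, 60, 64, 76, 75, 76, 79, 78, 101, 134, 130, 72, 73, 26, 40, 62, 73, 95, 38, 50, 61, 62, 59, 64, 64]
218 [130, 113, 105, 99, 81, 71, 68, 62, 66, 62, 64, 63, 63, 61, 61, 70, 59, 61, 67, 56, 61, 67, 74, 73, 82, 75, 74, 102, 136, 127, 79, 76, 31, 45, 64, 76, 88, 42, 50, 72, 70, 69, 62, 61]
222 [147, 148, 141, 147, 148, 144, 144, 147, 144, 136, 124, 115, 107, 95, 76, 70, 65, 59, 57, 58, 62, 60, 72, 74, 76, 76, 72, 101, 134, 124, 71, 73, 32, 51, 63, 83, 89, 53, 75, 93, 98, 90, 92, 76]
226 [148, 146, 143, 146, 148, 146, 148, 149, 150, 148, 146, 147, 146, 146, 144, 140, 143, 145, 141, 119, 126, 93, 87, 78, 79, 77, 74, 58, 45, 43, 39, 35, 24, 45, 64, 82, 78, 59, 79, 93, 95, 93, 97, 98]
```

The bar sits in the trough against the front lip (lip to column 286, bar 286–301), and the lever is at about 1.2, as expected when hooked. Next I tilt the tool 45° forward and approach the lever.

Call:
step_arm:
  series:
    - {"travel": [0,-0.04,0],"turn": [-4,0,0],"fingers": 1}
    - {"travel": [0,-0.08,0],"turn": [-12,0,0],"fingers": 1}
    - {"travel": [0.001,-0.08,0.01],"turn": [-20,0,0],"fingers": 1}
    - {"travel": [0.001,-0.08,0.02],"turn": [-28,0,0],"fingers": 1}
    - {"travel": [0.001,-0.08,0.03],"turn": [-36,0,0],"fingers": 1}
    - {"travel": [0.001,-0.075,0.05],"turn": [-45,0,0],"fingers": 1}
    - {"travel": [0.001,-0.065,0.08],"turn": [-45,0,0],"fingers": 1}
    - {"travel": [0.001,-0.055,0.095],"turn": [-45,0,0],"fingers": 1}
    - {"travel": [0.001,-0.055,0.095],"turn": [-45,0,0],"fingers": 1}
    - {"travel": [0.001,-0.055,0.095],"turn": [-45,0,0],"fingers": 1}

```text
clock: 17.7
eef_pos: [0.485, 0.0304, 0.1555]
eef_rot: [1.682, 1.912, 0.759]
contact_force: [0.2, -0.1, -1.0]
opening: 0.005
grip_force: 0.0
```

```bash
python3 m.py
```

```text
t 17.7 p [0.485  0.0304 0.1555] rv [1.682 1.912 0.759] F [ 0.2 -0.1 -1. ] op 0.01 g 0.0 q [-0.31 -0.65  2.57  0.56  0.59 -0.81]
latch_pivot wrist [([236.5, 282.7], 0.97)]
latch_pivot side [([233.0, 271.2], 0.59)]
latch_pivot top [([241.5, 264.6], 0.62)]
    [0.51985124 0.03555107 0.11954913] [1.9, 6.1, 4.5]
keeper wrist [([278.5, 383.2], 0.79)]
keeper side [([217.4, 273.0], 0.88)]
keeper top [([235.2, 266.0], 0.93)]
    [0.52420152 0.02857953 0.18263987] [2.8, 2.4, 2.5]
bail_bar wrist [([280.2, 381.5], 0.97)]
bail_bar side [([219.4, 272.2], 0.71)]
bail_bar top [([236.6, 262.7], 0.52)]
    [0.52003214 0.03389006 0.18438133] [1.9, 2.3, 1.3]
lever_tip wrist [([260.9, 165.5], 0.96)]
lever_tip side [([246.6, 294.7], 0.84)]
lever_tip top [([266.6, 270.2], 0.82)]
    [0.45484902 0.0221635  0.10180298] [4.0, 5.0, 1.8]
lid_edge wrist [([246.1, 360.7], 0.97), ([279.8, 382.1], 0.26)]
lid_edge side [([224.4, 266.2], 0.82)]
lid_edge top [([230.4, 261.4], 0.61), ([266.4, 268.7], 0.26)]
    [0.53818447 0.03992401 0.15671324] [2.2, 3.1, 1.4]
wrist keeper exp [275.8 381.4] pivot exp [236.7 279.6]
side keeper exp [220.7 273.5] pivot exp [235. 274.]
top keeper exp [237.7 262.3] pivot exp [241.3 263.9]
```

The networks put the bar at (0.520, 0.034, 0.184), which is in the keeper. Joint 3 has hit its limit at 45° tilt, so I'll use about 30°.

Run:
```python
from h import *
s=st();R=Ro.from_rotvec(s["eef_rot"]).as_matrix()
u=np.array([np.cos(.126),np.sin(.126),0]);v=np.array([-u[1],u[0],0]);w=np.array([0,0,1.])
B=np.c_[u,v,w];print("tool axes in case frame\n",np.round(B.T@R,3))
# desired 30 deg tilt pose
a=np.radians(30);D=B@np.c_[[0,1,0],[np.cos(a),0,np.sin(a)],[np.sin(a),0,-np.cos(a)]]
print("turn deg",np.round(np.degrees((Ro.from_matrix(R.T@D)).as_rotvec()),1))
P=np.array([.5163,.0355,.118])
for x,z in((-.05,.045),(-.045,.02)): print(x,z,tool(P+x*u+z*w))
```

```text
t 18.6 p [0.4868 0.029  0.1588] rv [1.677 1.904 0.761] F [-0.  -0.2 -0.3] op -0.0 g 0.0 q [-0.31 -0.65  2.57  0.56  0.59 -0.81]
tool axes in case frame
 [[-0.002  0.726  0.688]
 [ 1.    -0.001  0.003]
 [ 0.003  0.688 -0.726]]
turn deg [13.5 -0.2 -0. ]
-0.05 0.045 [ 0.0028 -0.0116 -0.0167]
-0.045 0.02 [ 0.0027 -0.0251  0.0049]
```

Call:
step_arm:
  series:
    - {"travel": [0.003,-0.012,-0.017],"turn": [7,0,0],"fingers": 1}
    - {"travel": [0.003,-0.012,-0.017],"turn": [13.5,0,0],"fingers": 1}
    - {"travel": [0.003,-0.012,-0.017],"turn": [13.5,0,0],"fingers": 1}
    - {"travel": [0.003,-0.012,-0.017],"turn": [13.5,0,0],"fingers": 1}

```text
clock: 19.0
eef_pos: [0.4663, 0.03, 0.1625]
eef_rot: [1.812, 2.062, 0.556]
contact_force: [-1.0, 0.4, -1.0]
opening: 0.0
grip_force: 0.0
```

```bash
cat > n.py <<'E'
from h import *
s=st();R=Ro.from_rotvec(s["eef_rot"]).as_matrix()
u=np.array([np.cos(.126),np.sin(.126),0]);v=np.array([-u[1],u[0],0]);w=np.array([0,0,1.])
B=np.c_[u,v,w];P=np.array([.5163,.0355,.118])
print("rel pivot case",np.round(B.T@(s["eef_pos"]-P),4));print(np.round(B.T@R,3))
a=np.radians(30);D=B@np.c_[[0,1,0],[np.cos(a),0,np.sin(a)],[np.sin(a),0,-np.cos(a)]]
print("turn deg",np.round(np.degrees((Ro.from_matrix(R.T@D)).as_rotvec()),1))
for x,z in((-.044,.01),(-41.4e-3,-4.1e-3),(-40.5e-3,-14.5e-3),(-41.7e-3,-.023),(-40.3e-3,-31.8e-3),(-36.6e-3,-.041),(-.03,-.048),(-21.6e-3,-.054),(-.019,-.054)): print(x,z,tool(P+x*u+z*w))
E
python3 n.py
```

```text
t 19.0 p [0.4663 0.03   0.1625] rv [1.812 2.062 0.556] F [-1.   0.4 -1. ] op 0.0 g 0.0 q [-0.24 -0.56  2.42  0.26  0.8  -0.5 ]
rel pivot case [-0.0503  0.0008  0.0445]
[[-0.004  0.866  0.5  ]
 [ 1.     0.001  0.005]
 [ 0.004  0.5   -0.866]]
turn deg [ 0.  -0.3  0.1]
-0.044 0.01 [-0.001  -0.0118  0.033 ]
-0.0414 -0.0041 [-0.001  -0.0166  0.0465]
-0.0405 -0.0145 [-0.0011 -0.021   0.056 ]
-0.0417 -0.023 [-0.0011 -0.0263  0.0627]
-0.0403 -0.0318 [-0.0011 -0.0295  0.0711]
-0.0366 -0.041 [-0.0012 -0.0309  0.0809]
-0.03 -0.048 [-0.0012 -0.0286  0.0902]
-0.0216 -0.054 [-0.0013 -0.0244  0.0996]
-0.019 -0.054 [-0.0013 -0.0221  0.1009]
```

Exactly there. Press the lever along its arc, first to about 0.6.

Call:
step_arm:
  series:
    - {"travel": [-0.001,-0.012,0.033],"turn": [0,0,0],"fingers": 1}
    - {"travel": [-0.001,-0.0166,0.0465],"turn": [0,0,0],"fingers": 1}
    - {"travel": [-0.001,-0.021,0.056],"turn": [0,0,0],"fingers": 1}
    - {"travel": [-0.001,-0.0263,0.0627],"turn": [0,0,0],"fingers": 1}
    - {"travel": [-0.001,-0.0295,0.0711],"turn": [0,0,0],"fingers": 1}
    - {"travel": [-0.001,-0.0295,0.0711],"turn": [0,0,0],"fingers": 1}

```text
clock: 19.6
eef_pos: [0.475, 0.03, 0.0851]
eef_rot: [1.816, 2.061, 0.553]
contact_force: [0.3, -0.7, -0.4]
opening: -0.001
grip_force: 0.0
```

```bash
python3 n.py; python3 m.py | grep -A3 -E "lever_tip|bail|^  "
```

```text
t 19.6 p [0.475  0.03   0.0851] rv [1.816 2.061 0.553] F [ 0.3 -0.7 -0.4] op -0.0 g 0.0 q [-0.23 -0.36  2.46  0.33  0.58 -0.59]
rel pivot case [-0.0417 -0.0003 -0.0329]
[[-0.002  0.867  0.498]
 [ 1.    -0.     0.004]
 [ 0.003  0.498 -0.867]]
turn deg [-0.1 -0.2 -0. ]
-0.044 0.01 [ 0.0004  0.0194 -0.0383]
-0.0414 -0.0041 [ 0.0004  0.0146 -0.0248]
-0.0405 -0.0145 [ 0.0003  0.0102 -0.0154]
-0.0417 -0.023 [ 0.0003  0.0049 -0.0086]
-0.0403 -0.0318 [ 0.0003  0.0018 -0.0002]
-0.0366 -0.041 [0.0002 0.0004 0.0096]
-0.03 -0.048 [0.0002 0.0026 0.0189]
-0.0216 -0.054 [0.0002 0.0069 0.0283]
-0.019 -0.054 [0.0002 0.0092 0.0296]
    [0.5195664  0.03569226 0.11679539] [1.3, 1.4, 1.1]
keeper wrist []
keeper side [([219.4, 273.1], 0.85)]
keeper top [([237.0, 261.3], 0.77)]
    [0.51674247 0.03713372 0.19201438] [0.4, 0.4]
bail_bar wrist [([287.6, 409.5], 0.61), ([270.7, 260.9], 0.5)]
bail_bar side [([219.2, 274.1], 0.42)]
bail_bar top [([235.3, 260.7], 0.52)]
    [0.52805763 0.03715547 0.11328729] [7.0, 7.0]
lever_tip wrist [([272.1, 262.1], 0.85)]
lever_tip side [([249.2, 284.8], 0.81)]
lever_tip top [([261.0, 270.0], 0.65)]
    [0.47608747 0.02565372 0.06900205] [3.3, 6.5, 3.5]
lid_edge wrist [([322.9, 546.4], 0.8)]
lid_edge side [([221.0, 266.3], 0.61)]
lid_edge top [([231.1, 260.6], 0.58)]
    [0.53768713 0.03928686 0.1628877 ] [2.3, 4.4, 3.0]
wrist keeper exp [392.8 605.7] pivot exp [286.3 408.6]
side keeper exp [220.7 273.5] pivot exp [235. 274.]
top keeper exp [237.7 262.3] pivot exp [241.3 263.9]
```

Call:
step_arm:
  series:
    - {"travel": [0,0.0004,0.005],"turn": [0,0,0],"fingers": 1}
    - {"travel": [0,0.0004,0.0096],"turn": [0,0,0],"fingers": 1}
    - {"travel": [0,0.0015,0.0145],"turn": [0,0,0],"fingers": 1}
    - {"travel": [0,0.0026,0.0189],"turn": [0,0,0],"fingers": 1}
    - {"travel": [0,0.0048,0.0237],"turn": [0,0,0],"fingers": 1}
    - {"travel": [0,0.0069,0.0283],"turn": [0,0,0],"fingers": 1}
    - {"travel": [0,0.0069,0.0283],"turn": [0,0,0],"fingers": 1}

```text
clock: 21.2
eef_pos: [0.4961, 0.0326, 0.0648]
eef_rot: [1.815, 2.061, 0.553]
contact_force: [0.4, 0.7, 0.3]
opening: 0.002
grip_force: 0.0
```

```bash
python3 n.py; python3 m.py | grep -A3 -E "lever_tip|bail"
```

```text
t 21.2 p [0.4961 0.0326 0.0648] rv [1.815 2.061 0.553] F [0.4 0.7 0.3] op 0.0 g 0.0 q [-0.21 -0.24  2.42  0.36  0.49 -0.61]
rel pivot case [-0.0204 -0.0003 -0.0532]
[[-0.002  0.867  0.498]
 [ 1.     0.     0.004]
 [ 0.003  0.498 -0.867]]
turn deg [-0.1 -0.2  0. ]
-0.044 0.01 [ 0.0005  0.011  -0.0665]
-0.0414 -0.0041 [ 0.0005  0.0063 -0.053 ]
-0.0405 -0.0145 [ 0.0004  0.0019 -0.0435]
-0.0417 -0.023 [ 0.0004 -0.0034 -0.0368]
-0.0403 -0.0318 [ 0.0004 -0.0066 -0.0284]
-0.0366 -0.041 [ 0.0004 -0.008  -0.0186]
-0.03 -0.048 [ 0.0003 -0.0057 -0.0093]
-0.0216 -0.054 [ 0.0003 -0.0014  0.0001]
-0.019 -0.054 [0.0003 0.0008 0.0014]
bail_bar wrist []
bail_bar side [([223.1, 272.5], 0.42)]
bail_bar top [([236.1, 260.5], 0.71)]
lever_tip wrist [([266.4, 279.3], 0.77)]
lever_tip side [([248.2, 281.3], 0.8)]
lever_tip top [([247.0, 266.0], 0.65), ([234.6, 263.4], 0.33)]
    [0.50378428 0.02960505 0.05292205] [3.9, 7.7, 7.5]
lid_edge wrist [([327.4, 413.9], 0.25)]
lid_edge side [([224.1, 263.3], 0.57)]
```

Call:
step_arm:
  series:
    - {"travel": [0,0.0017,0.001],"turn": [0,0,0],"fingers": 1}
    - {"travel": [0,0.0035,0.002],"turn": [0,0,0],"fingers": 1}
    - {"travel": [0,0.0052,0.003],"turn": [0,0,0],"fingers": 1}
    - {"travel": [0,0.0052,0.003],"turn": [0,0,0],"fingers": 1}

```text
clock: 22.5
eef_pos: [0.5025, 0.0332, 0.0657]
eef_rot: [1.813, 2.06, 0.554]
contact_force: [0.0, 0.7, -0.0]
opening: 0.003
grip_force: 0.0
```

Call:
step_arm:
  series:
    - {"travel": [0,0,0],"turn": [-8,0,0],"fingers": 1}
    - {"travel": [0,0.0017,0.001],"turn": [-8,0,0],"fingers": 1}
    - {"travel": [0,0.0035,0.002],"turn": [-8,0,0],"fingers": 1}
    - {"travel": [0,0.0035,0.002],"turn": [-8,0,0],"fingers": 1}

```text
clock: 22.9
eef_pos: [0.5047, 0.0341, 0.0642]
eef_rot: [1.736, 1.973, 0.678]
contact_force: [-6.7, -3.5, -3.1]
opening: -0.0
grip_force: 3.8
```

```bash
python3 n.py | head -3
python3 - <<'E'
from h import *
f=imaging.grab_frame("wrist");p=f["pixels"].astype(int)
m=(p[...,2]>p[...,1]+60)&(p[...,2]>p[...,0]+60);m[:,:100]=0
ys,xs=np.nonzero(m);print("red px",len(ys),xs.min() if len(xs) else 0,xs.max() if len(xs) else 0,ys.min() if len(ys) else 0,ys.max() if len(ys) else 0)
for r in range(200,300,12): print(r,np.nonzero(m[r])[0][[0,-1]] if m[r].any() else None)
u=np.array([np.cos(.126),np.sin(.126),0]);v=np.array([-u[1],u[0],0]);P=np.array([.5163,.0355,.118])
for L in(0,.1,.2,.35): 
  for r in(.03,.067): print(L,r,np.round(proj(f,P+u*(-r*np.sin(L)-.009*np.cos(L))+[0,0,-r*np.cos(L)+.009*np.sin(L)]+.017*v),0))
E
python3 m.py | grep -A3 -E "lever_tip|bail"
```

```text
t 22.9 p [0.5047 0.0341 0.0642] rv [1.736 1.973 0.678] F [-6.7 -3.5 -3.1] op -0.0 g 3.8354321612860076 q [-0.24 -0.26  2.5   0.7   0.36 -0.96]
rel pivot case [-0.0117  0.     -0.0538]
[[-0.002  0.791  0.612]
red px 5735 262 413 234 380
200 None
212 None
224 None
236 [263 287]
248 [262 314]
260 [263 340]
272 [314 367]
284 [319 395]
296 [322 413]
0 0.03 [259. 328.]
0 0.067 [233. 271.]
0.1 0.03 [262. 324.]
0.1 0.067 [237. 261.]
0.2 0.03 [265. 321.]
0.2 0.067 [241. 251.]
0.35 0.03 [271. 318.]
0.35 0.067 [249. 237.]
bail_bar wrist []
bail_bar side [([222.7, 272.2], 0.63)]
bail_bar top [([235.5, 263.6], 0.57)]
    [0.52374498 0.03340086 0.16732738] [0.0, 0.0]
lever_tip wrist [([268.3, 278.0], 0.87)]
lever_tip side [([248.9, 277.9], 0.5)]
lever_tip top [([245.5, 267.4], 0.47)]
lid_edge wrist []
lid_edge side [([223.5, 265.5], 0.92), ([182.2, 377.3], 0.41)]
lid_edge top [([232.3, 260.2], 0.71)]
```

Call:
step_arm:
  series:
    - {"travel": [0,0.0016,0.0012],"turn": [0,0,0],"fingers": 1}
    - {"travel": [0,0.0024,0.0018],"turn": [0,0,0],"fingers": 1}
    - {"travel": [0,0.0024,0.0018],"turn": [0,0,0],"fingers": 1}

```text
clock: 24.15
eef_pos: [0.506, 0.0346, 0.0632]
eef_rot: [1.736, 1.976, 0.675]
contact_force: [-46.9, -12.4, 29.0]
opening: 0.002
grip_force: 23.9
```

The contact is now stiff, so the lever is flat. Back off and verify.

Call:
step_arm:
  series:
    - {"travel": [0,-0.005,-0.004],"turn": [0,0,0],"fingers": 1}
    - {"travel": [0,-0.025,-0.015],"turn": [4,0,0],"fingers": 1}
    - {"travel": [0,-0.03,-0.045],"turn": [12,0,0],"fingers": 1}
    - {"travel": [0,-0.03,-0.085],"turn": [20,0,0],"fingers": 1}
    - {"travel": [0,-0.02,-0.13],"turn": [28,0,0],"fingers": 1}
    - {"travel": [0,-0.02,-0.16],"turn": [36,0,0],"fingers": 1}
    - {"travel": [0,-0.02,-0.16],"turn": [36,0,0],"fingers": 1}
    - {"travel": [0,-0.02,-0.16],"turn": [36,0,0],"fingers": 1}

```text
clock: 24.95
eef_pos: [0.3984, 0.0183, 0.1822]
eef_rot: [2.059, 2.338, 0.042]
contact_force: [-0.0, 0.2, -0.5]
opening: -0.001
grip_force: 0.0
```

```bash
python3 n.py|head -5; python3 m.py
python3 - <<'E'
from h import *
f=imaging.grab_frame("wrist");p=f["pixels"].astype(int)
m=((p[...,2]>p[...,1]+60)&(p[...,2]>p[...,0]+60)).astype(np.uint8)
n,_,s,c=cv2.connectedComponentsWithStats(m);print([(s[i].tolist()) for i in range(1,n) if s[i][4]>50])
u=np.array([np.cos(.126),np.sin(.126),0]);v=np.array([-u[1],u[0],0]);P=np.array([.5163,.0355,.118])
for L in(0,.2,.4,.8): print(L,[np.round(proj(f,P+u*(-r*np.sin(L)-.009*np.cos(L))+[0,0,-r*np.cos(L)+.009*np.sin(L)]+.017*k*v),0) for r in(.01,.067) for k in(-1,1)])
E
```

```text
t 24.95 p [0.3984 0.0183 0.1822] rv [2.059 2.338 0.042] F [-0.   0.2 -0.5] op -0.0 g 0.0 q [-0.16 -0.35  2.16  0.01  1.29 -0.29]
rel pivot case [-0.1191 -0.0022  0.0642]
[[-0.001  0.999  0.037]
 [ 1.     0.001 -0.001]
 [-0.001  0.037 -0.999]]
t 24.95 p [0.3984 0.0183 0.1822] rv [2.059 2.338 0.042] F [-0.   0.2 -0.5] op -0.0 g 0.0 q [-0.16 -0.35  2.16  0.01  1.29 -0.29]
latch_pivot wrist [([225.4, 472.3], 0.63)]
latch_pivot side [([234.9, 272.9], 0.91)]
latch_pivot top [([240.5, 265.4], 0.81)]
    [0.52044933 0.03316041 0.11253939] [0.5, 1.8, 1.8]
keeper wrist []
keeper side [([218.9, 272.3], 0.87)]
keeper top [([236.4, 265.5], 0.64)]
    [0.52206077 0.03001881 0.18192891] [3.0, 3.0]
bail_bar wrist [([272.4, 549.7], 0.72)]
bail_bar side [([223.2, 271.0], 0.68)]
bail_bar top [([236.4, 261.5], 0.49)]
    [0.52651967 0.03341973 0.16932033] [4.3, 4.3]
lever_tip wrist [([198.0, 421.3], 0.84)]
lever_tip side [([250.2, 274.8], 0.69)]
lever_tip top [([248.1, 268.9], 0.79)]
    [0.51361544 0.03113822 0.04124994] [3.2, 4.1, 6.6]
lid_edge wrist []
lid_edge side [([225.3, 263.9], 0.7), ([250.5, 273.6], 0.64)]
lid_edge top [([232.5, 260.9], 0.71)]
    [0.53834622 0.04396476 0.15095859] [6.2, 6.2]
wrist keeper exp [272.6 552. ] pivot exp [223.4 471.2]
side keeper exp [220.7 273.5] pivot exp [235. 274.]
top keeper exp [237.7 262.3] pivot exp [241.3 263.9]
[[413, 191, 14, 29, 273], [464, 205, 16, 51, 261]]
0 [array([247., 452.]), array([197., 459.]), array([220., 418.]), array([179., 423.])]
0.2 [array([248., 450.]), array([198., 458.]), array([221., 403.]), array([179., 407.])]
0.4 [array([250., 450.]), array([199., 458.]), array([224., 390.]), array([181., 394.])]
0.8 [array([253., 452.]), array([201., 460.]), array([232., 371.]), array([186., 375.])]
```

Call:
step_arm:
  series:
    - {"travel": [0,0,-0.04],"turn": [2,0,0],"fingers": 1}
    - {"travel": [0.001,0.03,-0.07],"turn": [2,0,0],"fingers": 1}
    - {"travel": [0.001,0.07,-0.07],"turn": [2,0,0],"fingers": 1}
    - {"travel": [0.001,0.115,-0.07],"turn": [2,0,0],"fingers": 1}
    - {"travel": [0.001,0.115,-0.07],"turn": [2,0,0],"fingers": 1}
    - {"travel": [0.001,0.115,-0.07],"turn": [2,0,0],"fingers": 1}

```text
clock: 26.5
eef_pos: [0.5073, 0.0346, 0.252]
eef_rot: [-2.071, -2.355, 0.001]
contact_force: [-0.0, -0.5, -0.1]
opening: 0.001
grip_force: 0.0
```

```bash
python3 m.py | grep -E "^t|bail|keeper"
python3 - <<'E'
from h import *
f=imaging.grab_frame("wrist");p=f["pixels"].astype(int)
u=np.array([np.cos(.126),np.sin(.126),0]);v=np.array([-u[1],u[0],0]);k=np.array([.5163,.0355,.185])
for y in(.026,.038): 
  for z in (0,-.02,-.067): print(y,z,np.round(proj(f,k+y*v+[0,0,z]),1))
for r in range(150,230,4): print(r,(p[r,220:350:3].mean(1)).astype(int).tolist())
E
```

```text
t 26.5 p [0.5073 0.0346 0.252 ] rv [-2.071e+00 -2.355e+00  1.000e-03] F [-0.  -0.5 -0.1] op 0.0 g 0.0 q [-0.09 -0.07  1.8   0.    1.42 -0.22]
keeper wrist []
keeper side [([218.1, 272.2], 0.89)]
keeper top []
bail_bar wrist [([231.8, 298.5], 0.57), ([213.0, 538.6], 0.4)]
bail_bar side [([246.3, 275.3], 0.61), ([222.6, 270.0], 0.56)]
bail_bar top []
wrist keeper exp [228.1 299.7] pivot exp [200.1 296.4]
side keeper exp [220.7 273.5] pivot exp [235. 274.]
top keeper exp [237.7 262.3] pivot exp [241.3 263.9]
0.026 0 [186.6 299.9]
0.026 -0.02 [179.7 298.6]
0.026 -0.067 [167.3 296.2]
0.038 0 [166.9 300.2]
0.038 -0.02 [161.6 298.9]
0.038 -0.067 [152.  296.5]
150 [121, 122, 122, 127, 137, 141, 138, 139, 140, 142, 141, 142, 123, 123, 135, 127, 122, 125, 125, 126, 124, 126, 127, 125, 125, 117, 104, 62, 65, 62, 76, 50, 64, 66, 65, 61, 65, 66, 46, 41, 57, 63, 65, 66]
154 [133, 138, 141, 143, 141, 141, 143, 140, 139, 144, 140, 142, 125, 125, 129, 125, 121, 126, 125, 121, 127, 126, 126, 123, 126, 90, 70, 63, 66, 64, 75, 51, 59, 61, 59, 66, 68, 66, 46, 46, 51, 61, 66, 67]
158 [140, 141, 139, 143, 
[... 2951 characters left out ...]
, 74, 74, 72, 79, 102, 108, 80, 52, 26, 51, 60, 84, 71, 61, 74, 88, 92, 91, 67]
218 [138, 142, 143, 135, 142, 144, 142, 146, 143, 144, 145, 141, 142, 141, 142, 145, 140, 140, 145, 144, 144, 137, 97, 73, 70, 75, 77, 73, 73, 96, 109, 78, 50, 25, 56, 65, 84, 63, 61, 82, 88, 84, 92, 91]
222 [140, 144, 143, 138, 142, 141, 139, 142, 142, 146, 144, 140, 143, 142, 143, 141, 142, 141, 142, 144, 141, 139, 123, 104, 114, 132, 112, 97, 77, 41, 40, 37, 32, 33, 51, 61, 83, 52, 64, 85, 86, 94, 89, 90]
226 [143, 145, 141, 137, 141, 142, 141, 143, 141, 144, 142, 139, 143, 141, 141, 142, 141, 141, 145, 142, 141, 131, 123, 114, 126, 161, 154, 130, 80, 32, 25, 33, 32, 30, 29, 43, 85, 60, 74, 89, 92, 87, 92, 93]
```

The profile shows the bar (columns 292–304) running through the hook trough, and the red lever no longer projects from the front. The arm is clear, so I hand the job in.

```bash
python3 -c "
from plant import arm
print(arm.job_done())"
```

```text
the job is handed in; nothing more can be done
None
```

I closed the lid, hooked the wire loop over both keeper hooks, pressed the lever flat and handed the job in at about 27 s. The bar's place in the hooks and the lever's position rest on camera readings, and I did not measure the clamping tension.

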